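# Set up the baking corner: prop legs out, scoops on the rim, dough guide flush

### The arm

A 7-joint arm with a two-finger parallel gripper is mounted at the origin on a cart in front of the work surface, level with it; the furniture and walls round the work are solid. World frame = base frame: x ahead of the robot, y to its left, z up, the work surface at z = 0. Lengths are in mm, angles in rad, forces in N, time in s.
With the tool pointing down it reaches from about 425 to 875 mm from the base axis. Payload 4.7 kg.
Tool frame: the origin (TCP) lies on the centre line of the jaws, within the pads' length; the fingertips stand 14 mm ahead of it and the grasp point (between the pads) lies 5 mm behind it (bot.tcp_to_tips is the distance from the TCP to the fingertips, in mm); z points along the fingers, y is the line along which they close (so a half turn about z gives the same grasp; the last joint's range is limited). The gripper opens to 85 mm and grips with 20 to 120 N. Pads are 22 mm wide; open, the fingers measure 114 mm over their backs; the gripper's body (76 mm by 85 mm) begins 54 mm behind the grasp point. The pads swing forward as they close: fully open they stand 13 mm farther back than shut.
Start: joints at [-1.285, 0.321, -0.07, 1.45, 0.023, 1.371, -0.057], TCP at [174.528, 626.149, 245.349] pointing down, gripper open.
Joint ranges: [-2.86, 2.86], [-0.3, 2.09], [-1.38, 1.24], [0.06, 2.45], [-1.56, 4.7], [0.09, 2.05], [-2.69, 2.69]. Speed limits (rad/s): [2.57, 2.57, 3.14, 3.14, 3.14, 3.14, 3.14].

### API

Orientations are given as a unit quaternion [x, y, z, w].
In Python, from workcell import state, eyes, bot gives the robot as it stands.
- The arm moves only by the tool play_rows, never from a script. Its argument "motion" is a list of rows, each a list of 7 numbers: the shift along the tool's x, y, z in units of 0.06 m (1.0 is 0.06 m), then the turn, a rotation vector about the tool's x, y, z in units of 0.12 rad (1.0 is 0.12 rad), then the opening, from -1 (shut) to 1 (fully open), so that 0 is half open. In form: [[x, y, z, rx, ry, rz, gripper], ...]. A call has exactly 8 rows; each row shifts and turns the commanded pose from where the row before left it, along the tool's axes as they then stand; what a row does not reach is not made up. A row lasts 1/8 s, in which the tool goes at most 62.5 mm and 10.7 degrees, less where a joint would pass 70% of its speed; a pose out of reach is approached as far as the arm can. A call with a number of a shift or a turn outside -1 to 1 is refused whole. A call with a gripper value outside its range is refused whole. The fingers move at their own pace and stop on an object; "force" is the grip in N (left out, the last holds). Time passes only in rows, so rows that do not move let the fingers close, or fill a call up. It gives the time, the measured TCP pose, the force, the opening and the grip force at its end, in the units of the state.
- state(): the state, without advancing time (a new reading comes with each control period).
- eyes.capture(name): name is "side" or "top"; returns a dict with "color" (480x640x3 uint8, red, green, blue), "range_z" (480x640 float32, mm along the optical axis (not along the pixel's ray), 0 where there is no reading), "camera_matrix" (3x3 intrinsics, pixels), "D" ([k1, k2, p1, p2, k3] as OpenCV has them; the pictures are not rectified), "extrinsics" (4x4, takes a point from camera to world coordinates). Camera axes: x right, y up, looking along -z (the intrinsics and any distortion apply to the point x, -y, -z); pixel columns grow to the right and rows downward; lengths in mm; the calibration is good to about 2 mm. A picture is of the moment at which its call begins.
- bot.sign_off(): hands the job in; it is judged then, once.
Trained networks look in a picture, given as the dict that the camera call returned (one of the last four; its "shot" number tells which), for a name from the list of things; names that differ only in an ending like _2 or _b are one class to them, and where a whole thing is asked for, a point or a joint stands for the part that bears it (a point fixed in the world has none). Each returns a list of dicts, best first, with "confidence" (0 to 1); they miss things now and then, are a little off and sometimes report something else, mostly with a low value. They report only what shows in the picture. A call takes as long as a camera call. They do not tell look-alikes from the thing itself.
- eyes.cut_out(picture, label): "mask" (480x640 bool, what is visible of it) and "extent" ([left, top, right, bottom] in pixels, round what is visible of it).
The state is a dict: "t": time; "joint_pos": joint angles; "qd": joint speeds; "joint_efforts": joint torques, N m; "tcp_pos": TCP position; "tool_rot": TCP orientation; "force": force on the tool from outside, world axes, zero at the start; "moment": the same for the moment, N m; "width": opening from 0.0 (shut) to 1.0 (fully open); "grip_force": force on a finger pad.
Only numpy, scipy, OpenCV 4.12 (cv2) and the standard library are available. Lean on these libraries where they do the work, as an engineer would, in place of code of your own. Each camera call takes 0.05 s, during which the arm holds its last target. There are 200 camera calls.

### The job

Set up the baking corner: first push both folding prop legs of the slim white bin outward until each is against its stop, and only then hang every measuring scoop by its own hook over the bin's front rim. Lay the dough guide flat on the worktop, flush along the front edge of the marble slab and about centred on it, and leave everything else where it is.

Things in the scene. Friction and masses are not known exactly. Their poses are not given: they have to be found in the camera images.
- bin: slim open empty white enamel bin, fixed, 70 mm deep (x) x 270 mm wide (y) x 120 mm tall, walls 5 mm. Origin: centre of its underside; z up, x points to its back, so its front wall (the long side towards the robot) spans x = -35 to -30 mm; its rim is 120 mm up. Two folding wire prop legs are hinged in front of its front wall.
- leg_l (a joint): angle (rad) of the prop leg at the bin's +y end: 0 folded flat in front of the front wall (pointing to the bin's middle), grows as the leg swings forward and outward, 1.6 against its stop (pointing straight out in front of the bin). Stays where it is left; needs about 1 N at its post.
- leg_r (a joint): the same for the prop leg at the bin's -y end (mirror image): 0 folded, 1.6 against its stop.
- leg_l_post (a point): point on the upright steel post at the free end of the +y leg, 135 mm above the worktop. The post is a 10 mm round bar with a 15 mm rubber ball at its top, which ends 152 mm above the worktop, so that it stands 32 mm above the bin's rim; folded, it stands 9 mm in front of the front wall. 65 mm from the hinge axis.
- leg_r_post (a point): the same point on the post of the -y leg.
- leg_l_hinge (a point): fixed point on the vertical hinge axis of the +y leg, 135 mm above the worktop (bin frame x -44, y +125 mm).
- leg_r_hinge (a point): fixed point on the vertical hinge axis of the -y leg (bin frame x -44, y -125 mm).
- slab: heavy marble pastry slab lying fixed on the worktop, 160 mm (x) x 220 mm (y) x 20 mm thick. Origin: centre of its underside; x points to its back, so its front edge is the long face at x = -80 mm, towards the robot. A lemon and a garlic bulb lie on its back half.
- guide: dough guide: straight flat wooden bar 30 mm wide (x) x 200 mm long (y) x 10 mm thick, with an upright square grip (20 x 20 mm, reaching 56 mm above the worktop) in its middle; 0.15 kg. Origin: centre of its underside; z up.
- scoop_1: aluminium measuring scoop (two to four are present) standing upright: cup 44 mm across, 38 mm tall, 0.09 kg. Origin: centre of the cup's underside, z up. At the +x side a strap rises 80 mm (18 mm wide, x = 22 to 26 mm) and bends over to +x into a downward hook. On the hook's crest stands a square wooden grip, 18 x 18 mm, centred at x = 20, y = 0, from 80 to 126 mm up.
- scoop_1_hook (a point): middle of the hook's throat, on the underside of the crest (scoop frame x 33, y 0, z 76 mm). Throat 14 mm wide between strap and hook tip; the tip (x = 40 to 44 mm) reaches down to 52 mm up. This point rests on the rim when the scoop hangs, with the strap against the outside of the wall.
- scoop_2: measuring scoop like scoop_1; may be absent.
- scoop_2_hook (a point): hook throat of scoop_2, as for scoop_1.
- scoop_3: measuring scoop like scoop_1; may be absent.
- scoop_3_hook (a point): hook throat of scoop_3, as for scoop_1.
- scoop_4: measuring scoop like scoop_1; may be absent.
- scoop_4_hook (a point): hook throat of scoop_4, as for scoop_1.
- lemon: lemon, 83 x 58 x 58 mm, on the slab; a bystander, leave alone. Origin: centre of its underside.
- garlic: garlic bulb, 53 mm, on the slab; a bystander, leave alone. Origin: centre of its underside.
- spice_jar: spice jar with a red cap, 45 mm across, 106 mm tall, between bin and slab; a bystander, leave alone. Origin: centre of its underside.
- timer: round red kitchen timer, 63 mm across, 58 mm tall, behind the spice jar; a bystander, leave alone. Origin: centre of its underside.
Not all that is in view belongs to the job. What is shaped like the scoop_2 but blue is not meant. What is shaped like the scoop_1 but green is not meant.

How it is judged (in metres and radians):
On the way, in this order (a step that is already met when the one before it is completed fails the run):
1. both prop legs stand against their stops (value of joint each of leg_l, leg_r above 1.53 rad), for 0.2 s.
2. every scoop hangs by its hook over the bin's front rim (x of scoop_1_hook in the frame of bin between -0.045 and -0.018 m and y of scoop_1_hook in the frame of bin between -0.13 and 0.13 m and z of scoop_1_hook in the frame of bin between 0.112 and 0.128 m and angle between each of scoop_1, scoop_2, scoop_3, scoop_4's own z axis and vertical below 0.2 rad and linear speed of each of scoop_1, scoop_2, scoop_3, scoop_4 below 0.03 m/s and x of scoop_2_hook in the frame of bin between -0.045 and -0.018 m and y of scoop_2_hook in the frame of bin between -0.13 and 0.13 m and z of scoop_2_hook in the frame of bin between 0.112 and 0.128 m and x of scoop_3_hook in the frame of bin between -0.045 and -0.018 m and y of scoop_3_hook in the frame of bin between -0.13 and 0.13 m and z of scoop_3_hook in the frame of bin between 0.112 and 0.128 m and x of scoop_4_hook in the frame of bin between -0.045 and -0.018 m and y of scoop_4_hook in the frame of bin between -0.13 and 0.13 m and z of scoop_4_hook in the frame of bin between 0.112 and 0.128 m), for 0.3 s.
At the end, for the whole second after the job is handed in: Both legs within 0.07 rad of their stops; every scoop hangs at rest by its hook over the bin's front rim, upright within 0.2 rad; the guide lies flat on the worktop, its side within 4 mm of the slab's front edge and 0.035 rad of parallel, its middle within 70 mm of the slab's middle (all of step 1 and all of step 2 and x of guide in the frame of slab between -0.0995 and -0.091 m and y of guide in the frame of slab between -0.07 and 0.07 m and angle between the y axis of guide and the y axis of slab, either way round below 0.035 rad and height (world z) of guide below 0.004 m and angle between guide's own z axis and vertical below 0.05 rad and linear speed of guide below 0.03 m/s); the robot touches nothing.
It fails at once if the lemon is pushed more than 30 mm (distance of lemon from where it was at the start of the episode above 0.03 m).
It fails at once if the garlic is pushed more than 30 mm (distance of garlic from where it was at the start of the episode above 0.03 m).
It fails at once if the spice_jar is pushed about or tipped (more than 25 mm or 0.5 rad) (distance of spice_jar from where it was at the start of the episode above 0.025 m or angle between spice_jar's own z axis and vertical above 0.5 rad).
It fails at once if the timer is pushed about or tipped (more than 25 mm or 0.5 rad) (distance of timer from where it was at the start of the episode above 0.025 m or angle between timer's own z axis and vertical above 0.5 rad).
Of scoop_1, scoop_2, scoop_3, scoop_4 only 2 to 4 are there at a start; the rules pass over those that are not, and their reading is None.
At some moment in a run one of guide may be knocked a few centimetres aside while the robot is not near it.
It also fails if it takes over 210 s, if anything falls off the work surface, if the arm or the gripper's body presses on something with over 40 N, if the wrist force passes 120 N, or if a joint passes its speed limit or range.

## Working session

There is one attempt and no reset: what is moved stays moved. The work goes in short steps, Python scripts to look and compute and a tool call to move; the robot and the scene stay as the last step left them, time stands still between calls to the robot, and variables do not carry over. Pictures are saved under pics/ and viewed, at most 14 in all, crops included, and the job is handed in when it is done.

Besides the shell and the picture viewer there is one more tool, called after ">>>" in YAML: its name, and indented under it one key for each argument. play_rows: Moves the arm, as the interface text tells. Its arguments: {"type":"object","properties":{"motion":{"type":"array","items":{"type":"array","items":{"type":"number"}}},"force":{"type":"number"}},"required":["motion"]}

```bash
mkdir -p pics; ls; cat > h.py <<'E'
import numpy as np, cv2
from workcell import state, eyes, bot
def shot(name, fn=None):
    p=eyes.capture(name)
    if fn: cv2.imwrite('pics/'+fn, p['color'][:,:,::-1])
    return p
def world(p):
    K=p['camera_matrix'];D=np.array(p['D'],float)
    u,v=np.meshgrid(np.arange(640.),np.arange(480.))
    n=cv2.undistortPoints(np.stack([u,v],-1).reshape(-1,1,2),np.array(K,float),D).reshape(480,640,2)
    z=p['range_z']
    c=np.stack([n[...,0]*z,-n[...,1]*z,-z,np.ones_like(z)],-1)
    w=c@np.array(p['extrinsics']).T
    w=w[...,:3]; w[z<=0]=np.nan
    return w
E
python3 - <<'E'
from h import *
for n in ('top','side'):
    p=shot(n,n+'1.png'); w=world(p)
    print(n, np.array(p['extrinsics']).round(2).tolist())
    for l in ['bin','leg_l','leg_r','slab','guide','scoop_1','lemon','garlic','spice_jar','timer']:
        for d in eyes.cut_out(p,l):
            m=d['mask']; q=w[m]
            print(l,round(d['confidence'],2),np.round(d['extent']).tolist(),np.nanmedian(q,0).round(0),p['color'][m].mean(0).round(0))
print(state())
E
```

```text
pics
top [[0.03, 0.99, -0.11, 490.38], [-1.0, 0.03, 0.02, -36.94], [0.03, 0.11, 0.99, 1071.04], [0.0, 0.0, 0.0, 1.0]]
bin 0.76 [306.0, 206.0, 433.0, 268.0] [ 632. -206.   32.] [136. 134. 129.]
leg_l 0.54 [314.0, 244.0, 346.0, 260.0] [ 578. -114.  101.] [118. 116. 109.]
leg_l 0.54 [156.0, 186.0, 251.0, 258.0] [636. 182.  20.] [211. 214. 201.]
leg_l 0.49 [389.0, 252.0, 429.0, 262.0] [ 572. -282.  100.] [89. 87. 82.]
leg_r 0.54 [314.0, 244.0, 346.0, 260.0] [ 578. -114.  101.] [118. 116. 109.]
leg_r 0.54 [156.0, 186.0, 251.0, 258.0] [636. 182.  20.] [211. 214. 201.]
leg_r 0.49 [389.0, 252.0, 429.0, 262.0] [ 572. -282.  100.] [89. 87. 82.]
slab 0.66 [154.0, 186.0, 252.0, 256.0] [635. 184.  20.] [214. 217. 205.]
guide 0.77 [158.0, 279.0, 241.0, 319.0] [470. 188.  10.] [198. 173. 116.]
guide 0.41 [399.0, 306.0, 426.0, 332.0] [ 440. -304.   30.] [138. 131. 120.]
guide 0.31 [390.0, 253.0, 427.0, 264.0] [ 572. -270.  102.] [83. 81. 77.]
scoop_1 0.94 [322.0, 302.0, 348.0, 326.0] [ 450. -125.   14.] [ 60.  73. 118.]
scoop_1 0.88 [445.0, 289.0, 469.0, 313.0] [ 475. -390.   37.] [54. 85. 43.]
scoo
[... 1797 characters left out ...]
.28488171,  0.32101845, -0.07009322,  1.45051561,  0.02263456,
        1.37080169, -0.05688961]), 'qd': array([-2.00301529e-04,  1.11900175e-03, -5.42572155e-04,  6.01178788e-04,
       -8.38301022e-05, -1.61183794e-04, -1.62211385e-03]), 'joint_efforts': array([-1.29475848e-04, -4.93399608e+01, -3.81115163e-01, -3.14592004e+01,
        1.34820546e-02,  1.37683674e-03, -1.50770029e-05]), 'tcp_pos': array([174.55355278, 626.13529493, 245.32865036]), 'tool_rot': array([1.35474356e-01, 9.90780852e-01, 1.75585171e-05, 4.30648105e-05]), 'force': array([-1.37252105, -0.61070592, -0.64224752]), 'moment': array([-0.05671597,  0.01384162, -0.01098654]), 'grip_force': 0.0, 'width': 1.0025370518677985}
```

```bash
python3 - <<'E'
import cv2,numpy as np
a=cv2.imread('pics/top1.png'); b=cv2.imread('pics/side1.png')
cv2.imwrite('pics/c1.png',cv2.resize(a[160:350,140:480],(800,447),interpolation=3))
cv2.imwrite('pics/c2.png',cv2.resize(a[230:345,300:480],(800,511),interpolation=3))
E
```

```text
(no output)
```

View pics/c1.png

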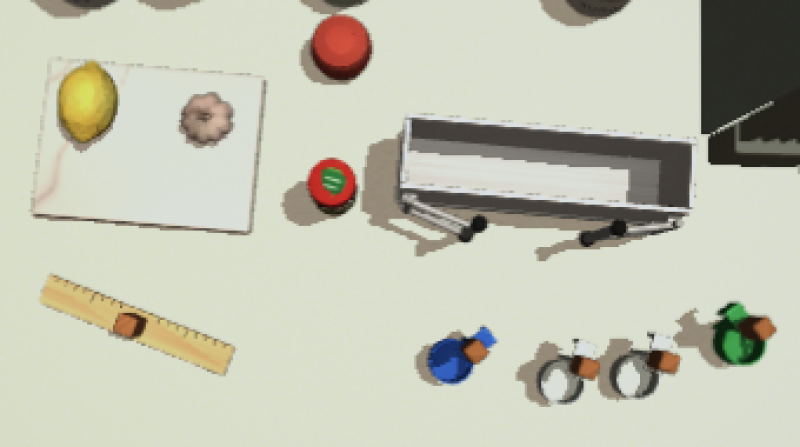

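View pics/c2.png

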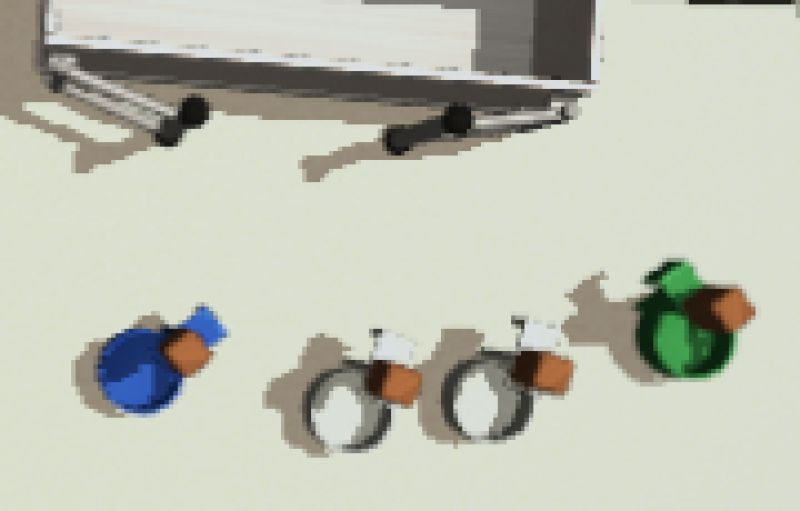

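View pics/side1.png

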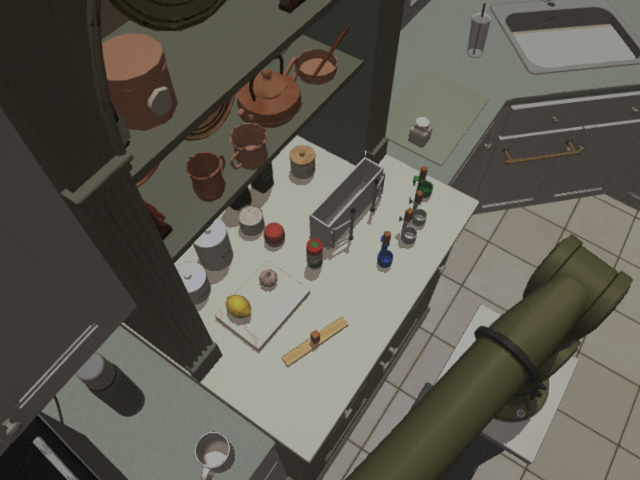

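Candidates in the top view are blue scoop (335,314), silver (386,321), silver (413,318) and green (457,301). The two silver ones are the aluminium scoops, and the crop confirms it. The posts show at about (343,254) and (403,257). Next I'll get precise poses.

```bash
cat > m.py <<'E'
from h import *
def rect(q):
    r=cv2.minAreaRect(q[:,:2].astype(np.float32)); return np.round(r[0],1),np.round(r[1],1),round(r[2],1)
def sel(w,x,y,z):
    return w[(w[...,0]>x[0])&(w[...,0]<x[1])&(w[...,1]>y[0])&(w[...,1]<y[1])&(w[...,2]>z[0])&(w[...,2]<z[1])]
def fit(w,lo,hi,a0,L,W,it=0):
    pass
E
python3 - <<'E'
from m import *
for n in ('top','side'):
    p=shot(n); w=world(p)
    print(n)
    q=sel(w,(560,760),(-360,-50),(112,126)); print('rim',len(q),rect(q),np.median(q[:,2]))
    q=sel(w,(540,640),(-360,-50),(134,160))
    if len(q): 
        for s in (q[q[:,1]>-190],q[q[:,1]<=-190]): print('post',len(s),s.mean(0) if len(s) else 0, s.max(0) if len(s) else 0)
    for d in eyes.cut_out(p,'scoop_1'):
        if d['confidence']<.5: continue
        q=w[d['mask']]; q=q[~np.isnan(q[:,0])]
        g=q[q[:,2]>118]; c=q[(q[:,2]>66)&(q[:,2]<86)]; r=q[(q[:,2]>30)&(q[:,2]<42)]
        print('scoop',d['extent'])
        for nm,s in(('grip',g),('crest',c),('cup',r)):
            if len(s)>3: print('  ',nm,len(s),s.mean(0).round(1),rect(s))
    d=eyes.cut_out(p,'guide')[0]; q=w[d['mask']]; q=q[~np.isnan(q[:,0])]
    print('guide',rect(q[(q[:,2]<18)]),np.median(q[:,2])); g=q[q[:,2]>45]; print(' grip',len(g),g.mean(0),rect(g) if len(g)>3 else 0)
    q=sel(w,(500,760),(40,330),(13,27)); print('slab',rect(q),np.median(q[:,2]))
E
```

```text
top
rim 876 (array([ 612.8, -197.2]), array([271.5, 103.5]), 86.9) 120.10465032813687
post 39 [ 568.85558415 -130.73670657  150.43474604] [ 574.70554994 -124.7439649   154.57855636]
post 41 [ 568.42986468 -254.61184769  150.26897974] [ 576.70360441 -248.33760488  156.3239354 ]
scoop [371.4, 307.6, 398.2, 333.0]
   grip 72 [ 443.9 -233.4  126. ] (array([ 444. , -233.9]), array([17.6, 17.9]), 67.0)
   crest 64 [ 455.  -235.8   79.7] (array([ 449.9, -235.9]), array([17.4, 33.9]), 70.8)
   cup 65 [ 424.1 -225.2   36.9] (array([ 424.2, -226.3]), array([44. , 39.9]), 42.8)
scoop [399.5, 303.2, 426.0, 329.8]
   grip 70 [ 451.5 -305.9  125.8] (array([ 451.1, -307. ]), array([17.4, 18. ]), 72.9)
   crest 72 [ 461.6 -309.1   80. ] (array([ 457.2, -309.2]), array([18.1, 34.9]), 73.5)
   cup 75 [ 430.9 -299.5   36.6] (array([ 430.5, -300.5]), array([44.1, 40.2]), 41.8)
scoop [321.1, 299.2, 352.2, 325.4]
   grip 71 [ 456.7 -132.4  126.1] (array([ 456.4, -132.2]), array([16.4, 17.8]), 47.0)
   crest 62 [ 465.4 -141.    80.3] (array([ 461.1, -137.2]), array([17.6, 34.4]), 42.8)
   cup 52 [ 441.6 -1
[... 1634 characters left out ...]
1.    77.9] (array([ 445.7, -285.3]), array([33.1, 93.8]), 32.0)
   cup 66 [ 434.7 -300.1   35.2] (array([ 433. , -299.7]), array([40.3, 49. ]), 26.2)
scoop [377.1, 229.2, 394.7, 266.8]
   grip 41 [ 457.9 -130.1  123.5] (array([ 457.1, -130.7]), array([16.9, 22.5]), 30.3)
   crest 29 [ 462.4 -130.    79.9] (array([ 465.3, -130.7]), array([13. , 37.7]), 61.1)
   cup 66 [ 446.8 -118.1   35.4] (array([ 445. , -117.4]), array([40.8, 47.2]), 25.7)
guide (array([472.8, 197.4]), array([199.5,  36.7]), 69.9) 9.093741282648011
 grip 60 [469.75236951 198.51316676  53.99179629] (array([470.2, 198.3]), array([19.2, 19.9]), 68.7)
slab (array([616.2, 193.9]), array([222. , 231.6]), 87.5) 18.91834855021591
```

```bash
cat >> m.py <<'E'
def edgefit(q,yaw0,what):
    # rect by percentile extents minimised over yaw
    best=None
    for a in np.radians(np.arange(yaw0-3,yaw0+3,.1)):
        R=np.array([[np.cos(a),np.sin(a)],[-np.sin(a),np.cos(a)]])
        s=q[:,:2]@R.T
        lo,hi=np.percentile(s,1,0),np.percentile(s,99,0); A=(hi-lo).prod()
        if best is None or A<best[0]: best=(A,np.degrees(a),lo,hi,R.T@((lo+hi)/2))
    print(what,'yaw',best[1].round(2),'size',(best[3]-best[2]).round(1),'ctr',best[4].round(1)); return best
E
python3 - <<'E'
from m import *
p=shot('top'); w=world(p); w2=world(shot('side'))
for W in (w,w2):
    q=sel(W,(560,760),(-360,-50),(114,124)); 
    a=np.radians(-3.1);R=np.array([[np.cos(a),np.sin(a)],[-np.sin(a),np.cos(a)]])
    s=q[:,:2]@R.T
    h,e=np.histogram(s[:,0],np.arange(570,720,3)); print([(int(x),int(n)) for x,n in zip(e,h) if n])
    s0=s[:,0]; q=q[s0>np.interp(0,[0,1],[590,590])]
    edgefit(q,-3.1,'bin')
    q=sel(W,(530,760),(40,330),(16,26)); edgefit(q,-3.1,'slab')
    q=sel(W,(540,640),(-360,-50),(143,160))
    for s in (q[q[:,1]>-190],q[q[:,1]<=-190]): print('post',len(s),s.mean(0), s.min(0),s.max(0))
    q=sel(W,(540,640),(-360,-50),(85,110)); print(edgefit(q,-3.1,'legs')[2:4])
E
```

```text
[(570, 1), (576, 1), (579, 1), (582, 1), (591, 1), (594, 1), (603, 166), (606, 152), (609, 10), (612, 9), (615, 5), (618, 7), (621, 6), (624, 9), (627, 9), (630, 7), (633, 6), (636, 8), (639, 6), (642, 8), (645, 7), (648, 8), (651, 8), (654, 9), (657, 6), (660, 5), (663, 7), (666, 49), (669, 195), (672, 96)]
bin yaw -3.2 size [ 70.1 269.9] ctr [ 628.9 -198.1]
slab yaw -3.5 size [157.1 217.4] ctr [649.9 189.3]
post 38 [ 569.07037782 -130.82324119  150.03869987] [ 562.38766207 -137.51604253  146.36570995] [ 574.65899196 -124.62110772  154.74737931]
post 41 [ 568.48097559 -254.76160455  149.64137271] [ 561.66582883 -262.69600249  143.22205648] [ 576.3442986  -248.65818658  153.71456438]
legs yaw -0.2 size [ 72.3 267.1] ctr [ 601.4 -195.9]
(array([ 565.97287782, -327.32776061]), array([638.27487143, -60.26656647]))
[(573, 4), (576, 3), (579, 2), (582, 2), (585, 1), (600, 3), (603, 65), (606, 75), (609, 30), (612, 6), (615, 5), (618, 4), (621, 1), (624, 6), (627, 1), (630, 5), (633, 4), (636, 4), (639, 3), (642, 5), (645, 4), (648, 3), (651, 4), (654, 3), (657, 6), (660, 2), (663, 3), (666, 10), (669, 83), (672, 61), (675, 12)]
bin yaw -3.3 size [ 72.2 270.7] ctr [ 629.9 -195.6]
slab yaw -2.4 size [156. 215.] ctr [650.3 192.9]
post 23 [ 570.59834048 -128.34871109  147.80768762] [ 564.20302953 -139.41801358  143.14626676] [ 576.42101803 -122.74969255  155.06618031]
post 20 [ 569.54700511 -252.64974783  147.62064966] [ 563.80282315 -259.14951603  143.03228895] [ 575.79299162 -247.08872173  156.21440096]
legs yaw -0.7 size [ 73.1 270.4] ctr [ 601.9 -194.7]
(array([ 567.64795723, -322.54290609]), array([640.79146892, -52.18990352]))
```

>>> play_rows:
  motion:
    - [0,0,0,0,0,-0.9,-1]
    - [0,0,0,0,0,-0.9,-1]
    - [-0.485,-0.77,0,0,0,0,-1]
    - [-0.485,-0.77,0,0,0,0,-1]
    - [-0.485,-0.77,0,0,0,0,-1]
    - [-0.485,-0.77,0,0,0,0,-1]
    - [-0.485,-0.77,0,0,0,0,-1]
    - [-0.485,-0.77,0,0,0,0,-1]

```text
t: 2.5
tcp_pos: [334.2, 338.0, 245.6]
tool_rot: [0.028, 1.0, 0.0, 0.0]
force: [1.5, 0.1, -0.4]
width: -0.0
grip_force: 0.0
```

>>> play_rows:
  motion:
    - [-0.485,-0.77,0,0,0,0,-1]
    - [-0.485,-0.77,0,0,0,0,-1]
    - [-0.485,-0.77,0,0,0,0,-1]
    - [-0.485,-0.77,0,0,0,0,-1]
    - [-0.485,-0.77,0,0,0,0,-1]
    - [-0.485,-0.77,0,0,0,0,-1]
    - [-0.485,-0.77,0,0,0,0,-1]
    - [-0.485,-0.77,0,0,0,0,-1]

```text
t: 3.5
tcp_pos: [546.0, -43.8, 245.8]
tool_rot: [0.028, 1.0, 0.0, 0.001]
force: [1.0, -0.1, -0.8]
width: -0.002
grip_force: 0.0
```

```bash
cat > st.py <<'E'
import sys
from h import *
C=np.array([629.4,-197.]); a=np.radians(-3.2); R=np.array([[np.cos(a),np.sin(a)],[-np.sin(a),np.cos(a)]])
def where():
    s=state(); q=s['tool_rot']; p=s['tcp_pos']
    ty=np.degrees(np.arctan2(q[1],q[0]))*2-90
    print('t',s['t'],'tcp',p.round(1),'bin',(R@(p[:2]-C)).round(1),'toolY deg',round((ty+180)%360-180,2),'q',q.round(3),'F',s['force'].round(1),'w',round(s['width'],3),'grip',s['grip_force'])
    return s
def goto(b=None,z=None,w=None):
    """units to bin-frame (or world) target along the tool axes"""
    s=where(); p=s['tcp_pos']; q=s['tool_rot']
    xy=w if w is not None else R.T@np.array(b)+C
    d=np.array([*xy,z])-p
    from scipy.spatial.transform import Rotation as Ro
    print('units',(Ro.from_quat(q).inv().apply(d)/60).round(3))
E
python3 -c "
from st import *
goto((-34,58),140)"
```

```text
t 3.5 tcp [546.  -43.8 245.8] bin [-91.8 148.3] toolY deg 86.83 q [0.028 1.    0.    0.001] F [ 1.  -0.1 -0.8] w -0.002 grip 0.0
units [-0.961 -1.507  1.763]
```

>>> play_rows:
  motion:
    - [-0.48,-0.75,0,0,0,0,-1]
    - [-0.48,-0.75,0,0,0,0,-1]
    - [0,0,0,0,0,0,-1]
    - [0,0,0.6,0,0,0,-1]
    - [0,0,0.6,0,0,0,-1]
    - [0,0,0.4,0,0,0,-1]
    - [0,0,0.16,0,0,0,-1]
    - [0,0,0,0,0,0,-1]

```text
t: 4.5
tcp_pos: [597.6, -134.7, 139.7]
tool_rot: [0.027, 1.0, 0.0, -0.0]
force: [0.5, -0.3, -0.9]
width: 0.003
grip_force: 0.0
```

```bash
python3 -c "
from st import *
goto((-45,57),140)"
```

```text
t 4.5 tcp [ 597.6 -134.7  139.7] bin [-35.2  60.5] toolY deg 86.85 q [ 0.027  1.     0.    -0.   ] F [ 0.5 -0.3 -0.9] w 0.003 grip 0.0
units [ 0.163 -0.058 -0.004]
```

>>> play_rows:
  motion:
    - [0.17,-0.06,0,0,0,0,-1]
    - [0.33,0.06,0,0,0,0,-1]
    - [0.3,0.16,0,0,0,0,-1]
    - [0.25,0.23,0,0,0,0,-1]
    - [0.15,0.28,0,0,0,0,-1]
    - [0.03,0.08,0,0,0,0,-1]
    - [0,0,0,0,0,0,-1]
    - [0,0,0,0,0,0,-1]

```text
t: 5.5
tcp_pos: [526.7, -87.0, 139.9]
tool_rot: [0.028, 1.0, -0.0, 0.0]
force: [0.2, -0.5, -0.5]
width: -0.001
grip_force: 0.0
```

```bash
cat > legs.py <<'E'
from st import *
from m import sel
p=shot('top','l_%d.png'%(state()['t']*100)); w=world(p); w2=world(shot('side'))
for W in (w,w2):
    q=sel(W,(500,640),(-390,0),(20,160)); b=(q[:,:2]-C)@R.T; z=q[:,2]
    for s in (1,-1):
        k=(b[:,1]*s>55)&(b[:,1]*s<160)&(b[:,0]<-45)&(b[:,0]>-125)&(z<155)
        if k.sum()<5: continue
        h=k&(z>140); print(s,'n',k.sum(),'ball',h.sum(),b[h].mean(0).round(1) if h.sum() else '', 'front reach',np.percentile(b[k],2,0).round(1),np.percentile(b[k],98,0).round(1))
where()
E
python3 legs.py
```

```text
-1 n 189 ball 39 [-57.6 -61.4] front reach [ -62.5 -126.1] [-45.6 -56.5]
1 n 222 ball 35 [-112.3  120.4] front reach [-118.   103.4] [-45.3 133.4]
-1 n 66 ball 4 [-62.3 -58.5] front reach [ -62.2 -126.1] [-45.2 -57.7]
t 5.6 tcp [526.6 -87.  139.6] bin [-108.8  104.1] toolY deg 86.75 q [ 0.028  1.    -0.    -0.   ] F [0.5 0.6 0.8] w 0.0 grip 0.0
```

>>> play_rows:
  motion:
    - [0,0.07,0,0,0,0,-1]
    - [0,0,0,0,0,0,-1]
    - [0,0.03,0,0,0,0,-1]
    - [0,0,0,0,0,0,-1]
    - [0,0,0,0,0,0,-1]
    - [0,0,0,0,0,0,-1]
    - [0,0,0,0,0,0,-1]
    - [0,0,0,0,0,0,-1]

```text
t: 6.6
tcp_pos: [526.6, -84.6, 139.7]
tool_rot: [0.029, 1.0, -0.003, -0.0]
force: [-0.5, -9.0, -0.1]
width: 0.002
grip_force: 4.1
```

```bash
python3 legs.py
```

```text
-1 n 190 ball 38 [-57.7 -61.3] front reach [ -62.4 -125.9] [-45.6 -56.7]
1 n 217 ball 33 [-113.2  119.8] front reach [-117.7  104.1] [-45.9 133.9]
-1 n 90 ball 8 [-60.4 -60.6] front reach [ -61.9 -126.3] [-45.1 -57.7]
t 6.7 tcp [526.6 -84.6 139.7] bin [-108.9  106.5] toolY deg 86.63 q [ 0.029  1.    -0.003  0.   ] F [-0.3 -8.5 -1.4] w -0.002 grip 4.1021038591861725
```

>>> play_rows:
  motion:
    - [0,-0.4,0,0,0,0,-1]
    - [0,-0.1,-0.8,0,0,0,-1]
    - [-0.42,-0.77,0,0,0,0,-1]
    - [-0.42,-0.77,0,0,0,0,-1]
    - [-0.42,-0.7,0,0,0,0,-1]
    - [0,0,0,0,0,0,-1]
    - [0,0,0,0,0,0,-1]
    - [0,0,0,0,0,0,-1]

```text
t: 7.7
tcp_pos: [593.3, -246.9, 187.7]
tool_rot: [0.027, 1.0, 0.001, 0.0]
force: [0.0, -0.4, -0.8]
width: 0.0
grip_force: 0.0
```

```bash
python3 legs.py; python3 -c "
from st import *
goto((-34,-57),140)"
```

```text
1 n 141 ball 41 [-109.3  126.9] front reach [-115.1  121. ] [-45.5 132. ]
-1 n 87 ball 34 [-57.3 -60.6] front reach [-63.2 -71.9] [-52.  -56.1]
1 n 201 ball 21 [-108.6  129.3] front reach [-113.3  123. ] [-45.4 134.1]
-1 n 151 ball 16 [-56.8 -59.2] front reach [ -61.5 -125. ] [-45.4 -55.2]
t 7.8 tcp [ 593.4 -247.1  188. ] bin [-33.2 -52.1] toolY deg 86.92 q [0.027 1.    0.001 0.   ] F [0.5 0.3 0.4] w -0.003 grip 0.0
t 7.8 tcp [ 593.4 -247.1  188. ] bin [-33.2 -52.1] toolY deg 86.92 q [0.027 1.    0.001 0.   ] F [0.5 0.3 0.4] w -0.003 grip 0.0
units [ 0.015 -0.083  0.8  ]
```

>>> play_rows:
  motion:
    - [0,-0.08,0.8,0,0,0,-1]
    - [0,0,0,0,0,0,-1]
    - [0.2,0.02,0,0,0,0,-1]
    - [0.33,-0.06,0,0,0,0,-1]
    - [0.3,-0.16,0,0,0,0,-1]
    - [0.25,-0.23,0,0,0,0,-1]
    - [0.15,-0.28,0,0,0,0,-1]
    - [0.03,-0.08,0,0,0,0,-1]

```text
t: 8.8
tcp_pos: [513.8, -296.9, 140.5]
tool_rot: [0.029, 1.0, 0.001, 0.0]
force: [-0.4, 6.0, 4.6]
width: 0.0
grip_force: 3.0
```

>>> play_rows:
  motion:
    - [0,-0.05,0,0,0,0,-1]
    - [0,0,0,0,0,0,-1]
    - [0,-0.05,0,0,0,0,-1]
    - [0,0,0,0,0,0,-1]
    - [0,0,0,0,0,0,-1]
    - [0,0,0,0,0,0,-1]
    - [0,0,0,0,0,0,-1]
    - [0,0,0,0,0,0,-1]

```text
t: 9.8
tcp_pos: [514.5, -297.2, 139.4]
tool_rot: [0.026, 1.0, 0.004, -0.002]
force: [-3.0, 11.6, 8.3]
width: 0.001
grip_force: 5.9
```

```bash
python3 legs.py
```

```text
1 n 143 ball 42 [-109.3  126.8] front reach [-115.   121.1] [-45.4 131.9]
-1 n 106 ball 2 [-118.2 -101.8] front reach [-117.2 -130. ] [ -45.4 -101.6]
1 n 193 ball 22 [-108.7  129.3] front reach [-113.2  122.7] [-45.9 134.3]
-1 n 166 ball 24 [-113.2 -103.5] front reach [-117.8 -128.2] [-45.9 -93.5]
t 9.9 tcp [ 514.5 -297.3  139.4] bin [-109.1 -106.5] toolY deg 87.0 q [ 0.026  1.     0.004 -0.002] F [-3.4 11.6  7.6] w -0.004 grip 5.942748785018921
```

>>> play_rows:
  motion:
    - [0,0.3,0,0,0,0,-1]
    - [0,0.1,0,0,0,0,-1]
    - [0,0,-0.8,0,0,0,-1]
    - [0,0,-0.8,0,0,0,0]
    - [0,0,0,0,0,0.85,0]
    - [0,0,0,0,0,0.8,0]
    - [0,0,0,0,0,0.8,0]
    - [0,0,0,0,0,0,0]
  force: 30

```text
t: 10.9
tcp_pos: [515.6, -279.0, 235.6]
tool_rot: [0.174, 0.985, -0.0, -0.0]
force: [-0.4, -0.2, 0.4]
width: 0.505
grip_force: 0.0
```

```bash
python3 legs.py; python3 -c "
from st import *
goto(w=(444.3,-231.6),z=103)"
```

```text
1 n 141 ball 40 [-109.3  127. ] front reach [-115.1  121. ] [-45.3 132. ]
-1 n 109 ball 0  front reach [-114.5 -129.1] [ -45.3 -122.1]
1 n 199 ball 22 [-108.6  129. ] front reach [-113.   122.5] [-45.4 134.3]
-1 n 190 ball 20 [-109.  -125.2] front reach [-114.2 -130.7] [ -46.  -118.4]
t 11.0 tcp [ 515.6 -278.9  235.6] bin [-109.   -88.1] toolY deg 70.05 q [ 0.173  0.985 -0.    -0.   ] F [ 0.3 -0.5 -0.2] w 0.499 grip 0.0
t 11.0 tcp [ 515.6 -278.9  235.6] bin [-109.   -88.1] toolY deg 70.05 q [ 0.173  0.985 -0.    -0.   ] F [ 0.3 -0.5 -0.2] w 0.499 grip 0.0
units [1.386 0.336 2.21 ]
```

>>> play_rows:
  motion:
    - [0.7,0.17,0,0,0,0,0]
    - [0.69,0.17,0,0,0,0,0]
    - [0,0,0.4,0,0,0,0]
    - [0,0,0.6,0,0,0,0]
    - [0,0,0.2,0,0,0,0]
    - [0,0,0,0,0,0,0]
    - [0,0,0,0,0,0,0]
    - [0,0,0,0,0,0,0]

```text
t: 12.0
tcp_pos: [445.2, -231.3, 164.7]
tool_rot: [0.174, 0.985, -0.0, 0.001]
force: [-0.5, -0.2, -0.1]
width: 0.497
grip_force: 0.0
```

```bash
python3 -c "
from st import *
goto(w=(444.3,-231.6),z=103)
p=shot('side','s2.png'); im=cv2.imread('pics/s2.png'); print(len(eyes.cut_out(p,'scoop_1')))
cv2.imwrite('pics/s2c.png',cv2.resize(im[120:300,300:480],(600,600),interpolation=3))"
```

```text
t 12.0 tcp [ 445.2 -231.3  164.7] bin [-182.   -44.6] toolY deg 69.96 q [ 0.174  0.985 -0.     0.001] F [-0.5 -0.2 -0.1] w 0.497 grip 0.0
units [ 0.014 -0.009  1.029]
4
```

View pics/s2c.png

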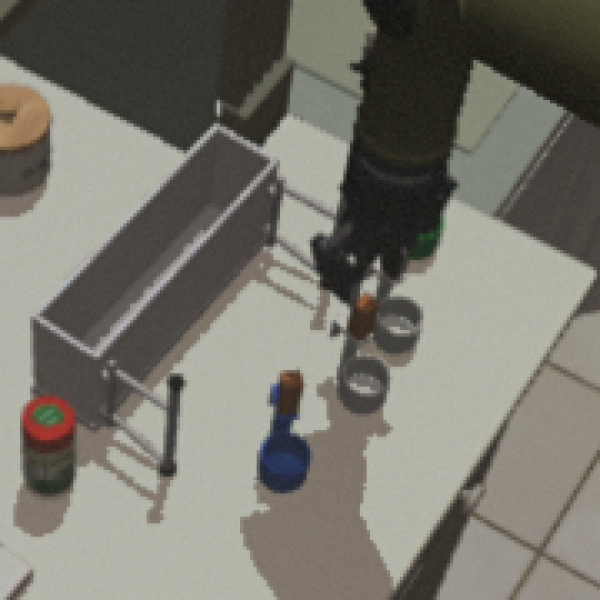

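The crop shows both legs standing out, with the left post at (175,430) and the right post beside the bin's far end. The jaws are over silver scoop A, whose grip is at (362,315). Descend and grip.

>>> play_rows:
  motion:
    - [0,0,0.4,0,0,0,0]
    - [0,0,0.4,0,0,0,0]
    - [0,0,0.23,0,0,0,0]
    - [0,0,0,0,0,0,-1]
    - [0,0,0,0,0,0,-1]
    - [0,0,0,0,0,0,-1]
    - [0,0,0,0,0,0,-1]
    - [0,0,0,0,0,0,-1]
  force: 30

```text
t: 13.1
tcp_pos: [444.6, -230.9, 102.1]
tool_rot: [0.174, 0.985, 0.0, 0.0]
force: [-0.4, -0.2, 0.1]
width: 0.206
grip_force: 34.8
```

>>> play_rows:
  motion:
    - [0,0,-0.3,0,0,0,-1]
    - [0,0,-0.6,0,0,0,-1]
    - [0,0,-0.6,0,0,0,-1]
    - [0,0,0,0,0,-0.8,-1]
    - [0,0,0,0,0,-0.85,-1]
    - [0,0,0,0,0,-0.8,-1]
    - [0,0,0,0,0,0,-1]
    - [0,0,0,0,0,0,-1]

```text
t: 14.1
tcp_pos: [444.6, -231.1, 192.5]
tool_rot: [0.029, 1.0, 0.0, 0.0]
force: [0.3, 0.3, 0.3]
width: 0.203
grip_force: 34.8
```

```bash
cat > held.py <<'E'
from st import *
from m import sel,rect
def held(r=75):
    s=where(); t=s['tcp_pos']
    for n in ('top','side'):
        W=world(shot(n,'h_%s_%d.png'%(n,s['t']*100)))
        q=sel(W,(t[0]-r,t[0]+r),(t[1]-r,t[1]+r),(t[2]-110,t[2]-15))
        b=(q[:,:2]-C)@R.T-R@(t[:2]-C); z=q[:,2]-t[2]
        print(n,len(q))
        for lo in range(-110,-15,10):
            k=(z>=lo)&(z<lo+10)
            if k.sum()>4: print(lo,k.sum(),'min',np.percentile(b[k],3,0).round(1),'max',np.percentile(b[k],97,0).round(1))
E
python3 -c "
from held import *
held()"
```

```text
t 14.1 tcp [ 444.6 -231.1  192.5] bin [-182.6  -44.4] toolY deg 86.7 q [0.029 1.    0.    0.   ] F [0.3 0.3 0.3] w 0.203 grip 34.78824198246002
top 171
-100 88 min [-37.4 -12. ] max [-21.3  15.2]
-90 8 min [-39.2 -11.2] max [-23.1  20. ]
-80 12 min [-38.6 -12.5] max [-21.7  20.2]
-70 31 min [-40.9 -10.5] max [-20.   20.3]
-30 24 min [13.3 -3.9] max [24.7  8.4]
-20 5 min [16.2 -1.7] max [24.   5.3]
side 375
-110 21 min [-21.9 -72.2] max [12.9  1.4]
-100 75 min [-37.1 -70.3] max [10.2 20.6]
-90 75 min [-38.9 -67.6] max [ 6.2 21.7]
-80 75 min [-38.7 -71. ] max [ 6.7 21.2]
-70 75 min [-38.8 -72.2] max [ 9.8 21.6]
-60 7 min [-5.5 -6.8] max [ 6.9 17.6]
-50 14 min [ 3.9 -3.2] max [25.3  9.7]
-40 9 min [4.3 1.3] max [25.6 10.1]
-30 19 min [-8.6 -6.7] max [25.3  9.6]
-20 5 min [-9.  -4.8] max [17.1 13. ]
```

>>> play_rows:
  motion:
    - [-0.4,0.35,0,0,0,0,-1]
    - [-0.5,0.35,0,0,0,0,-1]
    - [-0.5,0.35,0,0,0,0,-1]
    - [-0.5,0.35,0,0,0,0,-1]
    - [-0.37,0,0,0,0,0,-1]
    - [0,0,0,0,0,0,-1]
    - [0,0,0,0,0,0,-1]
    - [0,0,0,0,0,0,-1]

```text
t: 15.2
tcp_pos: [584.2, -155.2, 192.1]
tool_rot: [0.029, 1.0, 0.0, -0.0]
force: [-0.4, 1.1, -1.2]
width: 0.208
grip_force: 34.8
```

```bash
python3 -c "
from st import *
goto((-46.5,40),146)
from held import *
held(60)
"
```

```text
t 15.2 tcp [ 584.2 -155.2  192.1] bin [-47.4  39.2] toolY deg 86.73 q [ 0.029  1.     0.    -0.   ] F [-0.4  1.1 -1.2] w 0.208 grip 34.75769519805908
units [-0.015  0.012  0.768]
t 15.2 tcp [ 584.2 -155.2  192.1] bin [-47.4  39.2] toolY deg 86.73 q [ 0.029  1.     0.    -0.   ] F [-0.4  1.1 -1.2] w 0.208 grip 34.75769519805908
top 11
-80 7 min [12.3 54.8] max [17.  59.1]
side 481
-110 40 min [-30.8 -56.6] max [15.6 58.2]
-100 105 min [-34.6 -51.3] max [14.9 51.5]
-90 102 min [-38.6 -52.2] max [15.  53.2]
-80 113 min [-37.7 -54.1] max [18.3 54. ]
-70 65 min [-38.1 -20.3] max [13.4 26.7]
-60 13 min [-37.5 -14.4] max [ 7.5 11.2]
-50 11 min [ 3.6 -0.8] max [25.8 10.5]
-40 14 min [3.5 2.3] max [26.3 12.4]
-30 16 min [-8.1 -6. ] max [27.1 10.2]
```

>>> play_rows:
  motion:
    - [0,0,0.25,0,0,0,-1]
    - [0,0,0.25,0,0,0,-1]
    - [0,0,0.2,0,0,0,-1]
    - [0,0,0.05,0,0,0,-1]
    - [0,0,0,0,0,0,-1]
    - [0,0,0,0,0,0,-1]
    - [0,0,0,0,0,0,-1]
    - [0,0,0,0,0,0,-1]

```text
t: 16.3
tcp_pos: [585.3, -154.7, 147.1]
tool_rot: [0.028, 1.0, 0.0, 0.0]
force: [0.1, -0.0, -0.5]
width: 0.204
grip_force: 34.8
```

```bash
python3 -c "
from st import *
where()
shot('side','s3.png'); im=cv2.imread('pics/s3.png'); 
cv2.imwrite('pics/s3c.png',cv2.resize(im[150:270,300:420],(600,600),interpolation=3))"
```

```text
t 16.3 tcp [ 585.3 -154.7  147.1] bin [-46.4  39.8] toolY deg 86.81 q [0.028 1.    0.    0.   ] F [ 0.1 -0.  -0.5] w 0.204 grip 34.79478478431702
```

View pics/s3c.png

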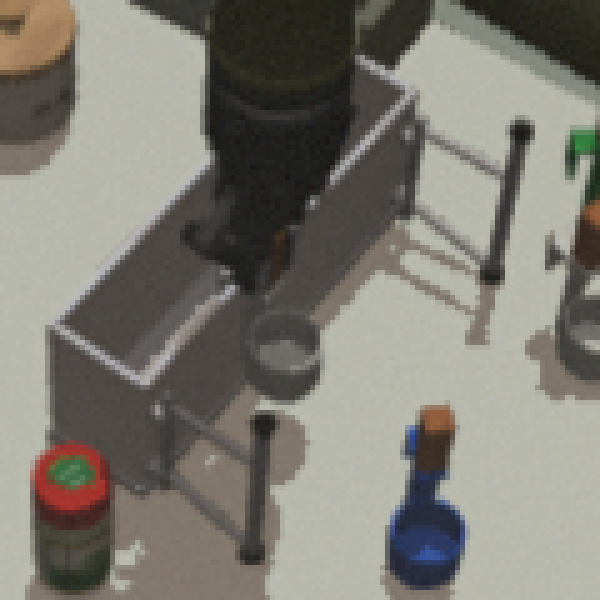

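>>> play_rows:
  motion:
    - [0,0,0.02,0,0,0,-1]
    - [0,0,0,0,0,0,-1]
    - [0,0,0,0,0,0,-0.1]
    - [0,0,0,0,0,0,-0.1]
    - [0,0,-0.3,0,0,0,-0.1]
    - [0,0,-0.7,0,0,0,0]
    - [0,0,-0.8,0,0,0,0]
    - [0,0,0,0,0,0,0]

```text
t: 17.35
tcp_pos: [587.5, -156.0, 259.5]
tool_rot: [0.028, 1.0, -0.0, 0.005]
force: [-0.1, -0.5, -0.2]
width: 0.502
grip_force: 0.0
```

>>> play_rows:
  motion:
    - [0.4,-0.6,0,0,0,0,0]
    - [0.6,-0.7,0,0,0,0,0]
    - [0.6,-0.7,0,0,0,0,0]
    - [0.38,-0.4,0,0,0,0,0]
    - [0,0,0,0,0,0.66,0]
    - [0,0,0,0,0,0.65,0]
    - [0,0,0,0,0,0.65,0]
    - [0,0,0,0,0,0,0]

```text
t: 18.35
tcp_pos: [458.3, -291.8, 253.8]
tool_rot: [0.145, 0.989, 0.0, -0.0]
force: [-0.4, 0.2, 0.3]
width: 0.502
grip_force: 0.0
```

```bash
cat > hang.py <<'E'
from st import *
from m import sel,rect
for n in ('top','side'):
    W=world(shot(n)); q=sel(W,(500,760),(-390,0),(45,185)); b=(q[:,:2]-C)@R.T; z=q[:,2]
    for y in (40,-40):
        k=(abs(b[:,1]-y)<32)&(b[:,0]<-20)&(b[:,0]>-100)
        g=k&(z>160); c=k&(z<100)&(b[:,0]<-50); t=k&(z>121)&(z<128)
        print(n,y,'grip',g.sum(),b[g].mean(0).round(1),np.round(z[g].max() if g.any() else 0,1),'crest',t.sum(),'x',b[t,0].min().round(1) if t.any() else 0,b[t,0].max().round(1) if t.any() else 0,'cup',c.sum(),b[c].min(0).round(1) if c.any() else 0,b[c].max(0).round(1) if c.any() else 0)
E
python3 hang.py; python3 -c "
from st import *
goto(w=(451.2,-304.5),z=103)"
```

```text
top 40 grip 80 [-49.7  39.2] 173.5 crest 81 x -56.9 -22.1 cup 244 [-84.2  19. ] [-50.2  61.8]
top -40 grip 0 [nan nan] 0 crest 30 x -35.5 -30.7 cup 0 0 0
side 40 grip 46 [-48.8  42.2] 171.9 crest 34 x -55.5 -20.9 cup 165 [-83.6  15.9] [-50.3  65.5]
side -40 grip 0 [nan nan] 0 crest 6 x -34.0 -31.7 cup 0 0 0
t 18.45 tcp [ 458.4 -291.8  253.8] bin [-165.5 -104.2] toolY deg 73.41 q [0.144 0.99  0.    0.   ] F [ 0.3  0.2 -0.2] w 0.499 grip 0.0
units [ 0.054 -0.238  2.512]hang.py:8: RuntimeWarning: Mean of empty slice.
  print(n,y,'grip',g.sum(),b[g].mean(0).round(1),np.round(z[g].max() if g.any() else 0,1),'crest',t.sum(),'x',b[t,0].min().round(1) if t.any() else 0,b[t,0].max().round(1) if t.any() else 0,'cup',c.sum(),b[c].min(0).round(1) if c.any() else 0,b[c].max(0).round(1) if c.any() else 0)
  ret = um.true_divide(
```

>>> play_rows:
  motion:
    - [0.05,-0.24,0,0,0,0,0]
    - [0,0,0.6,0,0,0,0]
    - [0,0,0.6,0,0,0,0]
    - [0,0,0.3,0,0,0,0]
    - [0,0,0,0,0,0,0]
    - [0,0,0,0,0,0,0]
    - [0,0,0,0,0,0,0]
    - [0,0,0,0,0,0,0]

```text
t: 19.45
tcp_pos: [452.0, -305.0, 164.5]
tool_rot: [0.145, 0.989, -0.0, 0.001]
force: [-0.8, 0.1, -0.4]
width: 0.498
grip_force: 0.0
```

```bash
python3 -c "
from st import *
from m import sel
goto(w=(451.2,-304.5),z=103)
W=world(shot('side'))
q=sel(W,(400,520),(-345,-260),(100,128)); print(q.mean(0),q.min(0),q.max(0))"
```

```text
t 19.45 tcp [ 452.  -305.   164.5] bin [-171.1 -117.7] toolY deg 73.34 q [ 0.145  0.989 -0.     0.001] F [-0.8  0.1 -0.4] w 0.498 grip 0.0
units [0.016 0.004 1.025]
[ 466.03190192 -305.23195939  114.58200274] [ 442.54002469 -320.28922061  100.6721119 ] [ 519.83858613 -292.69192297  127.99698653]
```

>>> play_rows:
  motion:
    - [0,0,0.4,0,0,0,0]
    - [0,0,0.4,0,0,0,0]
    - [0.01,0,0.23,0,0,0,0]
    - [0,0,0,0,0,0,-1]
    - [0,0,0,0,0,0,-1]
    - [0,0,0,0,0,0,-1]
    - [0,0,0,0,0,0,-1]
    - [0,0,0,0,0,0,-1]
  force: 30

```text
t: 20.5
tcp_pos: [451.0, -304.6, 102.1]
tool_rot: [0.145, 0.989, 0.0, 0.0]
force: [0.5, 0.7, -0.8]
width: 0.207
grip_force: 34.6
```

>>> play_rows:
  motion:
    - [0,0,-0.3,0,0,0,-1]
    - [0,0,-0.6,0,0,0,-1]
    - [0,0,-0.7,0,0,0,-1]
    - [0,0,0,0,0,-0.66,-1]
    - [0,0,0,0,0,-0.65,-1]
    - [0,0,0,0,0,-0.65,-1]
    - [0,0,0,0,0,0,-1]
    - [0,0,0,0,0,0,-1]

```text
t: 21.5
tcp_pos: [451.0, -304.8, 198.5]
tool_rot: [0.029, 1.0, -0.0, 0.0]
force: [-0.1, 0.6, -1.3]
width: 0.202
grip_force: 34.5
```

```bash
python3 -c "
from held import *
goto((-46.5,-40),146)
held()"
```

```text
t 21.5 tcp [ 451.  -304.8  198.5] bin [-172.1 -117.6] toolY deg 86.72 q [ 0.029  1.    -0.     0.   ] F [-0.1  0.6 -1.3] w 0.202 grip 34.54088509082794
units [-2.091  1.296  0.877]
t 21.5 tcp [ 451.  -304.8  198.5] bin [-172.1 -117.6] toolY deg 86.72 q [ 0.029  1.    -0.     0.   ] F [-0.1  0.6 -1.3] w 0.202 grip 34.54088509082794
top 346
-110 8 min [-29.6  -9. ] max [65.7 -0.3]
-100 136 min [-37.4 -21.2] max [72.6 10.5]
-90 35 min [-39.3 -20.8] max [63.5 20.1]
-80 32 min [-37.8 -21.6] max [65.5 18.9]
-70 35 min [-39.6 -21.4] max [59.4 19.1]
-60 18 min [ 15.8 -19.8] max [69.5 -3.4]
-50 30 min [ 24.5 -14.9] max [67.3  7.1]
-30 37 min [13.5 -8.4] max [24.4  7.1]
-20 11 min [11.5 -8.4] max [23.5  7.8]
side 399
-110 20 min [-30.5 -20.9] max [67.5 15.3]
-100 83 min [-38.1 -21.3] max [72.  20.2]
-90 67 min [-36.7 -21. ] max [64.7 19.7]
-80 82 min [-38.8 -23.5] max [61.2 20.9]
-70 66 min [-38.6 -21.8] max [64.2 22.3]
-60 17 min [ -2.6 -13.8] max [68.1 16.2]
-50 23 min [  2.9 -12.1] max [66.7  8. ]
-40 13 min [4.2 1.4] max [25.5  9.9]
-30 23 min [-8.3 -6.3] max [26.  10.2]
-20 5 min [-6.5 -0.4] max [24.9 12.8]
```

>>> play_rows:
  motion:
    - [0,0.5,0,0,0,0,-1]
    - [0,0.6,0,0,0,0,-1]
    - [-0.4,0.2,0,0,0,0,-1]
    - [-0.6,0,0,0,0,0,-1]
    - [-0.6,0,0,0,0,0,-1]
    - [-0.48,0,0,0,0,0,-1]
    - [0,0,0,0,0,0,-1]
    - [0,0,0,0,0,0,-1]

```text
t: 22.6
tcp_pos: [578.8, -234.1, 197.7]
tool_rot: [0.028, 1.0, -0.0, -0.001]
force: [-0.1, -0.8, -0.2]
width: 0.204
grip_force: 34.6
```

```bash
python3 -c "
from held import *
goto((-46.5,-40),146)
held(45)"
```

```text
t 22.6 tcp [ 578.8 -234.1  197.7] bin [-48.4 -39.9] toolY deg 86.74 q [ 0.028  1.    -0.    -0.001] F [-0.1 -0.8 -0.2] w 0.204 grip 34.571011662483215
units [-0.033 -0.002  0.861]
t 22.6 tcp [ 578.8 -234.1  197.7] bin [-48.4 -39.9] toolY deg 86.74 q [ 0.028  1.    -0.    -0.001] F [-0.1 -0.8 -0.2] w 0.204 grip 34.571011662483215
top 342
-110 7 min [-24.1 -12.3] max [13.5 44.9]
-100 221 min [-35.5 -19.3] max [-1.6 17.7]
-90 32 min [-37.9 -20.8] max [13.5 43.1]
-80 33 min [-39.9 -20.2] max [17.1 45.2]
-70 43 min [-40.1 -20. ] max [-1.1 21. ]
side 398
-110 18 min [-25.4 -13.9] max [14.8 35.7]
-100 94 min [-37.2 -40.4] max [15.8 29.8]
-90 81 min [-38.4 -23.5] max [19.1 30.3]
-80 79 min [-39.  -21.4] max [17.6 33.6]
-70 67 min [-38.7 -20.3] max [ 5.7 21.1]
-60 14 min [-39.7  -6.2] max [25.1  8.8]
-50 13 min [ 4.2 -4.1] max [25.7 10.9]
-40 10 min [2.9 3.3] max [25.7  9.3]
-30 16 min [-7.6 -3.7] max [23.9 10.9]
-20 6 min [-9.3 -5.5] max [22.3  7.9]
```

>>> play_rows:
  motion:
    - [-0.03,0,0,0,0,0,-1]
    - [0,0,0.25,0,0,0,-1]
    - [0,0,0.3,0,0,0,-1]
    - [0,0,0.25,0,0,0,-1]
    - [0,0,0.05,0,0,0,-1]
    - [0,0,0,0,0,0,-1]
    - [0,0,0,0,0,0,-1]
    - [0,0,0,0,0,0,-1]

```text
t: 23.7
tcp_pos: [581.8, -233.8, 147.0]
tool_rot: [0.028, 1.0, -0.0, 0.0]
force: [0.3, -0.1, -0.4]
width: 0.206
grip_force: 34.6
```

```bash
python3 -W ignore -c "
from st import *
goto((-46.5,-40),146)
import hang"
```

```text
t 23.7 tcp [ 581.8 -233.8  147. ] bin [-45.5 -39.4] toolY deg 86.81 q [ 0.028  1.    -0.     0.   ] F [ 0.3 -0.1 -0.4] w 0.206 grip 34.55377757549286
units [ 0.017 -0.01   0.016]
top 40 grip 80 [-49.7  39.2] 173.3 crest 80 x -56.9 -21.9 cup 232 [-84.2  19.3] [-50.   61.9]
top -40 grip 6 [-54.2 -18.7] 184.5 crest 3 x -54.7 -54.2 cup 204 [-85.9 -57.7] [-50.1 -17.6]
side 40 grip 43 [-48.1  41.6] 171.7 crest 30 x -55.8 -20.5 cup 161 [-84.1  16.6] [-50.4  65.6]
side -40 grip 48 [-51.7 -37.2] 185.0 crest 13 x -53.9 -22.3 cup 178 [-85.9 -62.9] [-50.3 -14.9]
```

>>> play_rows:
  motion:
    - [0,0,0.02,0,0,0,-1]
    - [0,0,0,0,0,0,-1]
    - [0,0,0,0,0,0,-0.1]
    - [0,0,0,0,0,0,-0.1]
    - [0,0,-0.3,0,0,0,-0.1]
    - [0,0,-0.7,0,0,0,0]
    - [0,0,-0.8,0,0,0,0]
    - [0,0,0,0,0,0,0]

```text
t: 24.8
tcp_pos: [583.7, -235.5, 259.6]
tool_rot: [0.028, 1.0, -0.001, 0.004]
force: [-0.0, 0.5, -1.0]
width: 0.499
grip_force: 0.0
```

>>> play_rows:
  motion:
    - [0.6,0,0,0,0,0,0]
    - [0.9,0,0,0,0,0,0]
    - [0.5,0.7,0,0,0,0,0]
    - [0,0.9,0,0,0,0,0]
    - [0,0.9,0,0,0,0,0]
    - [0,0.8,0,0,0,0,0]
    - [0,0,0,0,0,0,0]
    - [0,0,0,0,0,0,0]

```text
t: 25.8
tcp_pos: [472.7, -30.2, 253.8]
tool_rot: [0.028, 1.0, -0.0, 0.0]
force: [-0.1, -0.5, -0.0]
width: 0.501
grip_force: 0.0
```

```bash
cat > gd.py <<'E'
from st import *
from m import sel,rect,edgefit
def slabguide():
  for n in ('top','side'):
    p=shot(n,'g_%s_%d.png'%(n,state()['t']*100)); W=world(p)
    ds=eyes.cut_out(p,'guide')
    if ds:
        q=W[ds[0]['mask']]; q=q[~np.isnan(q[:,0])]
        g=q[(q[:,2]>48)&(q[:,2]<62)]; b=q[(q[:,2]<15)&(q[:,2]>5)]
        print(n,'conf',ds[0]['confidence'],'grip',len(g),g.mean(0).round(1),rect(g) if len(g)>5 else '','bar',rect(b) if len(b)>5 else '')
    # front edge of the slab: largest step per column
    q=sel(W,(520,760),(70,310),(15,26)); k=q[:,1]//4
    e=np.array([(q[k==i][:,0].min(),q[k==i][:,1][q[k==i][:,0].argmin()]) for i in np.unique(k) if (k==i).sum()>8])
    e=e[(e[:,1]>95)&(e[:,1]<285)]; f=np.polyfit(e[:,1],e[:,0],1)
    r=e[:,0]-np.polyval(f,e[:,1]); e=e[abs(r)<3]; f=np.polyfit(e[:,1],e[:,0],1)
    print('  front edge slope deg',np.degrees(np.arctan(f[0])).round(2),'x at y=193:',np.polyval(f,193).round(1),len(e), 'resid',(e[:,0]-np.polyval(f,e[:,1])).std().round(2))
    edgefit(q[(q[:,0]>560)],-3.1,'  slab')
E
python3 -W ignore -c "
import hang
from gd import *
slabguide(); where()"; python3 legs.py
```

```text
top 40 grip 79 [-49.7  39.3] 172.8 crest 84 x -57.1 -21.8 cup 232 [-84.   18.9] [-50.3  61.9]
top -40 grip 82 [-46.6 -39. ] 172.9 crest 79 x -55.4 -21.2 cup 269 [-84.  -61.2] [-50.2 -17.9]
side 40 grip 17 [-43.7  43.3] 172.2 crest 28 x -56.1 -20.6 cup 16 [-80.9  35.5] [-50.3  63.5]
side -40 grip 0 [nan nan] 0 crest 0 x 0 0 cup 0 0 0
top conf 0.83 grip 82 [469.7 194.1  55. ] (array([469.4, 194.5]), array([19.8, 19.7]), 72.9) bar (array([469.6, 194.5]), array([201.2,  30.7]), 70.7)
  front edge slope deg 3.14 x at y=193: 571.0 48 resid 0.58
  slab yaw -3.8 size [157.3 217.8] ctr [649.9 189.2]
side conf 0.58 grip 60 [470.8 197.9  54. ] (array([470.7, 198.4]), array([20.9, 20.8]), 67.2) bar (array([470.5, 197.5]), array([201.1,  32.5]), 70.3)
  front edge slope deg 3.13 x at y=193: 572.1 45 resid 1.16
  slab yaw -2.1 size [156.5 215.3] ctr [650.2 193. ]
t 26.1 tcp [472.9 -30.4 253.7] bin [-165.6  157.6] toolY deg 86.69 q [0.029 1.    0.    0.   ] F [0.3 0.5 0.2] w 0.499 grip 0.0
1 n 123 ball 0  front reach [-93.7  56.4] [-46.  129.1]
-1 n 336 ball 45 [-110.1 -127.1] front reach [-114.8 -131.5] [-45.9 -55.9]
1 n 188 ball 4 [-109.1  133.4] front reach [-113.    57.1] [-45.7 134.1]
-1 n 140 ball 22 [-109.5 -124.8] front reach [-114.4 -130.6] [ -69.7 -119.7]
t 26.2 tcp [472.9 -29.9 253.7] bin [-165.6  158.1] toolY deg 86.74 q [0.028 1.    0.    0.   ] F [ 0.   0.4 -0.1] w 0.501 grip 0.0
```

>>> play_rows:
  motion:
    - [0,0.6,0,0,0,0,0.2]
    - [0,0.9,0,0,0,0,0.2]
    - [0,0.9,0,0,0,0,0.2]
    - [0,0.9,0,0,0,0,0.2]
    - [0,0.44,0,0,0,0.78,0.2]
    - [0,0,0,0,0,0.78,0.2]
    - [0,0,0,0,0,0.78,0.2]
    - [0,0,0,0,0,0,0.2]

```text
t: 27.2
tcp_pos: [485.4, 194.6, 253.6]
tool_rot: [0.167, 0.986, -0.0, -0.0]
force: [-0.3, -0.1, -0.5]
width: 0.605
grip_force: 0.0
```

```bash
python3 -W ignore -c "
from gd import *
goto(w=(469.9,196),z=30)
p=shot('side');W=world(p)
for d in eyes.cut_out(p,'guide')[:1]:
    q=W[d['mask']]; q=q[~np.isnan(q[:,0])]; print(d['confidence'],rect(q[(q[:,2]<15)]))"
```

```text
t 27.2 tcp [485.4 194.6 253.6] bin [-165.6  383. ] toolY deg 70.77 q [ 0.167  0.986 -0.    -0.   ] F [-0.3 -0.1 -0.5] w 0.605 grip 0.0
units [ 0.252 -0.063  3.727]
0.61 (array([470.2, 195. ]), array([205.8,  34.9]), 72.5)
```

>>> play_rows:
  motion:
    - [0.25,-0.06,0.4,0,0,0,0.2]
    - [0,0,0.8,0,0,0,0.2]
    - [0,0,0.8,0,0,0,0.2]
    - [0,0,0.7,0,0,0,0.2]
    - [0,0,0.3,0,0,0,0.2]
    - [0,0,0,0,0,0,0.2]
    - [0,0,0,0,0,0,0.2]
    - [0,0,0,0,0,0,0.2]

```text
t: 28.3
tcp_pos: [471.3, 196.9, 75.4]
tool_rot: [0.167, 0.986, 0.001, 0.001]
force: [0.2, -0.6, -0.5]
width: 0.601
grip_force: 0.0
```

```bash
python3 -W ignore -c "
from gd import *
goto(w=(469.9,196),z=30)
for n in ('top','side'):
  p=shot(n);W=world(p)
  for d in eyes.cut_out(p,'guide')[:1]:
    q=W[d['mask']]; q=q[~np.isnan(q[:,0])]; print(d['confidence'],rect(q[(q[:,2]<15)]))"
```

```text
t 28.3 tcp [471.3 196.9  75.4] bin [-179.9  384.4] toolY deg 70.73 q [0.167 0.986 0.001 0.001] F [ 0.2 -0.6 -0.5] w 0.601 grip 0.0
units [ 0.018 -0.023  0.757]
0.88 (array([453.4, 152.7]), array([112.7,  34.1]), 70.2)
0.89 (array([477.5, 194.9]), array([202.5,  45.3]), 70.8)
```

>>> play_rows:
  motion:
    - [0.02,0,0.4,0,0,0,0.2]
    - [0,0,0.35,0,0,0,0.2]
    - [0,0,0,0,0,0,0.2]
    - [0,0,0,0,0,0,-1]
    - [0,0,0,0,0,0,-1]
    - [0,0,0,0,0,0,-1]
    - [0,0,0,0,0,0,-1]
    - [0,0,0,0,0,0,-1]
  force: 40

```text
t: 29.5
tcp_pos: [469.8, 197.1, 29.8]
tool_rot: [0.167, 0.986, 0.001, 0.001]
force: [-1.0, -0.4, 6.2]
width: 0.231
grip_force: 40.7
```

>>> play_rows:
  motion:
    - [0,0,-0.4,0,0,0,-1]
    - [0,0,-0.4,0,0,0,-1]
    - [0,0,0,0,0,-0.78,-1]
    - [0,0,0,0,0,-0.78,-1]
    - [0,0,0,0,0,-0.78,-1]
    - [0,0,0,0,0,0,-1]
    - [0,0,0,0,0,0,-1]
    - [0,0,0,0,0,0,-1]

```text
t: 30.5
tcp_pos: [468.8, 196.6, 76.6]
tool_rot: [0.028, 1.0, -0.0, -0.0]
force: [0.5, 0.0, -2.5]
width: 0.232
grip_force: 39.8
```

```bash
python3 -W ignore -c "
from gd import *
s=where()
for n in ('top','side'):
  p=shot(n);W=world(p)
  q=sel(W,(400,540),(60,330),(45,75)); q=q[(abs(q[:,1]-s['tcp_pos'][1])>35)]
  edgefit(q,-3.1,n); print(np.median(q[:,2]))"
```

```text
t 30.5 tcp [468.8 196.6  76.6] bin [-182.3  384. ] toolY deg 86.76 q [ 0.028  1.    -0.    -0.   ] F [ 0.5  0.  -2.5] w 0.232 grip 39.778157472610474
top yaw -3.6 size [29.4 63.3] ctr [465.3 126.1]
57.06104252183775
side yaw -3.7 size [ 29.6 199.1] ctr [469.6 198.2]
55.18724620237697
```

>>> play_rows:
  motion:
    - [-0.4,0.04,0,0,0,0,-1]
    - [-0.5,0.04,0,0,0,0,-1]
    - [-0.45,0,0,0,0,0,-1]
    - [0,0,0,0,0,0,-1]
    - [0,0,0.4,0,0,0,-1]
    - [0,0,0.3,0,0,0,-1]
    - [0,0,0.04,0,0,0,-1]
    - [0,0,0,0,0,0,-1]

```text
t: 31.6
tcp_pos: [550.0, 197.0, 32.5]
tool_rot: [0.028, 1.0, 0.0, -0.0]
force: [0.3, 0.9, -1.1]
width: 0.231
grip_force: 39.7
```

```bash
cat > gb.py <<'E'
from gd import *
s=where(); x=s['tcp_pos'][0]
for n in ('top','side'):
  p=shot(n,'b_%s_%d.png'%(n,s['t']*100));W=world(p)
  q=sel(W,(x-30,x+40),(60,330),(4,15)); q=q[(abs(q[:,1]-s['tcp_pos'][1])>35)]
  edgefit(q,-3.1,n); print(np.median(q[:,2]))
E
python3 -W ignore gb.py
```

```text
t 31.6 tcp [550.  197.   32.5] bin [-101.3  389. ] toolY deg 86.81 q [ 0.028  1.     0.    -0.   ] F [ 0.3  0.9 -1.1] w 0.231 grip 39.69044208526611
top yaw -0.2 size [56.  93.4] ctr [552.5 111.4]
12.19552083031931
side yaw -5.6 size [ 55.1 236.2] ctr [553.1 192.3]
10.994522923367185
```

Lower the last 3 mm lightly, then push forward to contact.

>>> play_rows:
  motion:
    - [0,0,0.04,0,0,0,-1]
    - [-0.04,0,0,0,0,0,-1]
    - [-0.03,0,0,0,0,0,-1]
    - [-0.03,0,0,0,0,0,-1]
    - [0,0,0,0,0,0,-1]
    - [0,0,0,0,0,0,-1]
    - [0,0,0,0,0,0,-1]
    - [0,0,0,0,0,0,-1]

```text
t: 32.7
tcp_pos: [554.8, 196.6, 30.0]
tool_rot: [0.028, 1.0, -0.0, -0.001]
force: [-5.4, -0.3, 3.8]
width: 0.231
grip_force: 40.4
```

>>> play_rows:
  motion:
    - [-0.03,0,0,0,0,0,-1]
    - [0,0,0,0,0,0,-1]
    - [0,0,0,0,0,0,-1]
    - [0,0,0,0,0,0,-1]
    - [0,0,0,0,0,0,-1]
    - [0,0,0,0,0,0,-1]
    - [0,0,0,0,0,0,-1]
    - [0,0,0,0,0,0,-1]

```text
t: 33.7
tcp_pos: [555.0, 196.6, 30.0]
tool_rot: [0.028, 1.0, -0.0, -0.003]
force: [-8.8, -0.3, 8.8]
width: 0.233
grip_force: 41.1
```

Contact is firm, so the guide is against the slab. Relax, release and rise.

>>> play_rows:
  motion:
    - [0.03,0,0,0,0,0,-1]
    - [0,0,0,0,0,0,-1]
    - [0,0,0,0,0,0,0]
    - [0,0,0,0,0,0,0]
    - [0,0,0,0,0,0,0]
    - [0,0,-0.3,0,0,0,0]
    - [0,0,-0.9,0,0,0,0]
    - [0,0,-0.9,0,0,0,0]

```text
t: 34.7
tcp_pos: [556.2, 196.4, 158.4]
tool_rot: [0.028, 1.0, 0.0, 0.0]
force: [0.9, -0.4, -0.3]
width: 0.498
grip_force: 0.0
```

>>> play_rows:
  motion:
    - [0.3,0,-0.9,0,0,0,0]
    - [0.9,0,0,0,0,0,0]
    - [0.6,-0.6,0,0,0,0,0]
    - [0,-0.6,0,0,0,0,0]
    - [0,0,0,0,0,0,0]
    - [0,0,0,0,0,0,0]
    - [0,0,0,0,0,0,0]
    - [0,0,0,0,0,0,0]

```text
t: 35.7
tcp_pos: [444.3, 131.3, 209.9]
tool_rot: [0.027, 1.0, -0.0, -0.0]
force: [-0.1, 0.6, 0.3]
width: 0.5
grip_force: 0.0
```

```bash
python3 -W ignore -c "
from gd import *
where()
import cv2
for n in ('top','side'):
  p=shot(n,'f_%s.png'%n);W=world(p)
  d=eyes.cut_out(p,'guide')[0]; q=W[d['mask']]; q=q[~np.isnan(q[:,0])]; g=q[q[:,2]>48]
  b=q[(q[:,2]>5)&(q[:,2]<15)]; print(d['confidence'],'grip',g.mean(0).round(1)); edgefit(b,-3.1,n); print(np.median(b[:,2]))
im=cv2.imread('pics/f_top.png'); cv2.imwrite('pics/f_c.png',cv2.resize(im[160:350,140:480],(800,447),interpolation=3))
import hang"; python3 legs.py
```

```text
t 35.7 tcp [444.3 131.3 209.9] bin [-203.2  317.5] toolY deg 86.87 q [ 0.027  1.    -0.    -0.   ] F [-0.1  0.6  0.3] w 0.5 grip 0.0
0.57 grip [555.1 193.9  55.5]
top yaw -3.4 size [ 29.7 198.1] ctr [555.3 194.3]
10.094119286162822
0.73 grip [555.7 198.5  53.5]
side yaw -3.0 size [ 31.3 195. ] ctr [556.7 198.7]
9.245984418361331
top 40 grip 77 [-49.6  39.3] 175.2 crest 86 x -56.7 -22.1 cup 244 [-84.1  19.2] [-50.   61.5]
top -40 grip 80 [-46.6 -39. ] 173.9 crest 79 x -55.6 -21.3 cup 265 [-84.1 -61.8] [-50.2 -17.6]
side 40 grip 0 [nan nan] 0 crest 0 x 0 0 cup 0 0 0
side -40 grip 7 [-41.3 -42.4] 174.0 crest 0 x 0 0 cup 0 0 0
1 n 176 ball 42 [-109.3  126.8] front reach [-114.4   56.2] [-45.5 131.7]
-1 n 338 ball 45 [-110.1 -127.1] front reach [-114.9 -131.2] [-46.1 -56.4]
-1 n 104 ball 22 [-109.6 -125. ] front reach [-113.6 -130.4] [ -45.2 -118.4]
t 36.1 tcp [444.2 130.7 209.9] bin [-203.2  316.9] toolY deg 86.8 q [ 0.028  1.    -0.    -0.   ] F [ 0.5 -0.3 -0. ] w 0.501 grip 0.0
```

View pics/f_c.png

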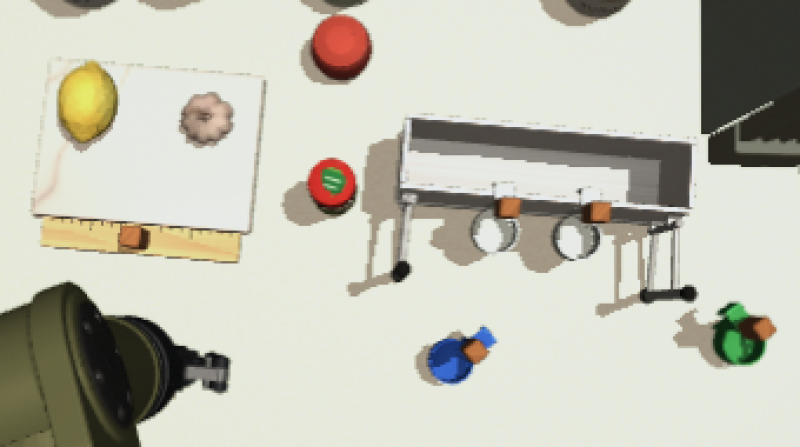

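The guide lies flush along the slab (138,240). Both scoops hang on the front rim at (508,207) and (597,212), and both legs stand straight out. The bystanders haven't moved. Handing in.

```bash
python3 -c "
from h import *
print(bot.sign_off())"
```

```text
the job is handed in; nothing more can be done
None
```

The job is handed in, with no verdict returned: by the last camera check both prop legs are against their stops, both aluminium scoops hang on the bin's front rim, and the guide lies flush and about centred along the slab's front edge.

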